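Unlock the van's strongbox and hold the bolt back

TASK

Take the flat-bladed key (the tool with the flat round bow) out of the organiser, push it fully home into the lock on top of the strongbox, working it past the two sticky pins, and turn it a quarter turn clockwise seen from above, to the stop, so that the bolt is drawn back. The lock springs back by itself, so finish while still gripping the key and holding it turned and fully home. Leave the other tools standing in the organiser and everything else where it lies.

Things in the scene. Friction and masses are not known exactly. Their poses are not given: they have to be found in the camera images.
- key: Steel key standing blade down in one of the organiser's pockets. Origin on its axis at the shoulder (underside of the neck); z up through the bow, y along the blade's width, x through its thickness. Neck above the origin: 24 (y) x 10 (x) x 10 mm high. Grip the bow across its 10 mm thickness (x). Alike after a half turn about z. About 60 g
- key_bow (a point): Centre of the key's bow, 25 mm above the key's origin: a flat disc 35 mm across (in y and z) and 10 mm thick (x), with a dark hole near its top; its top is 42 mm above the shoulder
- key_tip (a point): Point of the key's blade, 34 mm below the key's origin. The blade is 14 mm wide (y) and 5 mm thick (x), straight for 27 mm below the shoulder, then a pointed tip 3.6 mm thick
- organiser: Fixed red plastic block, 60 (x) x 230 (y) x 45 mm high, origin at the centre of its underside. Four through pockets, 11 (x) x 18 mm (y), in a row at y = -82.5, -27.5, 27.5, 82.5 mm; a steel tool stands in each, its shoulder on the block's top; the key may be in any of them, its y axis along the organiser's y axis
- strongbox: Fixed grey steel strongbox, 180 (x) x 220 (y) x 85 mm high, origin at the centre of its underside; lock cylinder on its lid, 30 mm to -x of the centre. The steel collar around the brass plug is 52 mm across and stands 10 mm above the lid, level with the plug's face
- keyway (a point): Centre of the keyway's mouth, on the brass plug's face, 95 mm above the table; axes as the strongbox (z up). Straight vertical slot 15.6 x 6.6 mm, 40 mm deep, mouth chamfered 2.5 mm; at plug = 0 its long side lies along the strongbox's y axis. With the key fully home its shoulder rests on the plug's face: key origin at this point
- pin_a: Upper of two sticky spring pins in the plug, hidden in the keyway 12 mm below its mouth (the other, from the opposite end, 21 mm below). Each has a round end reaching 2.5 mm into the slot from a short end. Pushing the key past them takes 8 to 15 N; rocking it a little helps.
- t_key: Another tool in the organiser, to be left: steel T key, 44 mm cross bar (along y) at 39 mm above the block's top. Origin at its shoulder
- nut_driver: Another tool in the organiser, to be left: steel nut driver with a round waisted handle 22 mm thick, 56 mm high. Origin at its shoulder
- ring_pin: Another tool in the organiser, to be left: steel pull pin with a round-bar ring 36 mm wide (along y), 52 mm high. Origin at its shoulder
- pipe_elbow: Copper pipe elbow, 36 mm arms, 26 mm high, lying on the strongbox's lid at least 70 mm from the middle of the lock; to be left
- screwdriver: Screwdriver lying beyond the strongbox and organiser; to be left
- spray_can: Aluminium can, 52 mm across, 160 mm tall, standing beyond the strongbox; to be left
- tape_measure: Black tape measure, 65 x 34 x 60 mm, standing beyond the organiser; to be left
- wrench: Wrench lying on the bench between the robot and the strongbox; to be left
- plug (a joint): Turn of the lock's plug with whatever is in the keyway, rad: 0 at rest, grows clockwise seen from above, stop at 1.5. A spring of about 0.02 N m at rest to 0.08 N m at the stop turns it back to 0. The key has about 0.15 rad of play in the slot
- bolt (a joint): Sliding steel bolt on the strongbox's lid, in m, drawn towards the strongbox's +x by the plug: 0 locked, in the keeper at the front edge (-x); 0.018 fully drawn back
Not all that is in view belongs to the job. What is shaped like the key but turquoise or yellow is not meant.

How it is judged (in metres and radians):
On the way, in this order (a step that is already met when the one before it is completed fails the run):
1. the key is in the gripper, clear of the organiser (height (world z) of key above 0.09 m and contact force between the fingers and key above 1 N and contact force between key and organiser below 0.1 N), for 0.1 s.
2. the key is fully home in the lock, which is not yet turned (horizontal distance between key and keyway below 0.004 m and z of key in the frame of keyway below 0.003 m and angle between key's own z axis and vertical below 0.12 rad and value of joint plug below 0.6 rad), for 0.1 s.
3. the key is turned a quarter turn (value of joint plug above 1.3 rad), for 0.2 s.
At the end, for the whole second after the job is handed in: Plug past 1.3 rad (stop at 1.5), bolt drawn back over 15 mm; key upright (within 0.12 rad) in the keyway, its origin within 4 mm of the mouth centre sideways, its shoulder within 4 mm of the plug face; the fingers grip it (over 1 N) and it is still (value of joint plug above 1.3 rad and value of joint bolt above 0.015 m and horizontal distance between key and keyway below 0.004 m and z of key in the frame of keyway below 0.004 m and angle between key's own z axis and vertical below 0.12 rad and contact force between the fingers and key above 1 N and angular speed of key below 0.3 rad/s); the arm keeps its last pose, push and grip.
It fails at once if another tool is taken or knocked out of the organiser (distance of any of t_key, nut_driver, ring_pin from where it was at the start of the episode above 0.02 m).
It fails at once if something else on the bench is shifted by more than 3 cm (distance of any of pipe_elbow, screwdriver, spray_can, tape_measure, wrench from where it was at the start of the episode above 0.03 m).
It also fails if it takes over 42 s, if anything falls off the work surface, if the arm or the gripper's body presses on something with over 40 N, if the wrist force passes 120 N, or if a joint passes its speed limit or range.

ROBOT

A 6-joint arm with a two-finger parallel gripper is mounted at the origin on the work surface. World frame = base frame: x ahead of the robot, y to its left, z up, the work surface at z = 0. Lengths are in mm, angles in rad, forces in N, time in s.
With the tool pointing down it reaches from about 350 to 875 mm from the base axis. Payload 4.2 kg.
Tool frame: the origin (TCP) lies between the finger pads; the fingertips stand 11 mm ahead of it and the grasp point (between the pads) lies 8 mm behind it; z points along the fingers, y is the direction in which the jaws open and shut (so a half turn about z gives the same grasp; the last joint's range is limited). The gripper opens to 85 mm and grips with 20 to 120 N. Pads are 22 mm wide; open, the fingers measure 114 mm over their backs; the gripper's body (76 mm by 85 mm) begins 54 mm behind the grasp point. The pads swing forward as they close: fully open they stand 13 mm farther back than shut.
Start: joints at [1.544, 0.385, 0.008, 0, -1.194, -0.259], TCP at [176.171, 599.636, 242.312] pointing down, gripper open.
Joint ranges: [-3.14, 3.14], [-1.21, 2.06], [-1.07, 1.41], [-3.16, 2.05], [-2.99, -0.16], [-3.1, 3.1]. Speed limits (rad/s): [2.79, 2.79, 3.14, 3.14, 3.14, 3.14].

INTERFACE

Orientations are given as a unit quaternion [x, y, z, w].
In Python, from bench import * gives the robot as it stands.
- The arm moves only by the tool servo_tool, never from a script. Its argument "rows" is a list of rows, each a list of 7 numbers: the opening, from 0 (shut) to 1 (fully open), then the shift along the tool's x, y, z in cm, then the turn, a rotation vector about the tool's x, y, z in degrees. A call has 1 to 12 rows; each row shifts and turns the commanded pose from where the row before left it, along the tool's axes as they then stand; what a row does not reach is not made up. A row lasts 1/10 s, in which the tool goes at most 50 mm and 8.59 degrees, less where a joint would pass 70% of its speed; a pose out of reach is approached as far as the arm can. A call is refused whole if a number of a shift passes 5 or a number of a turn 8.59, either way. A call with a gripper value outside its range is refused whole. The fingers move at their own pace and stop on an object; the grip force is fixed at half the most. Time passes only in rows, so rows that do not move let the fingers close. It gives the time, the measured TCP pose, the force and the opening at its end, in the units of the state.
- read_state(): the state, without advancing time (a new reading comes with each control period).
- get_image(name): name is "scene" or "top" or "wrist"; returns a dict with "image" (420x560x3 uint8, red, green, blue), "mtx" (3x3 intrinsics, pixels), "extrinsics" (4x4, takes a point from camera to world coordinates). Camera axes: x right, y up, looking along -z (the intrinsics and any distortion apply to the point x, -y, -z); pixel columns grow to the right and rows downward; lengths in mm; the calibration is good to about 2 mm. A picture is of the moment at which its call begins. There is no depth.
- job_done(): hands the job in, once; it reports no verdict.
The state is a dict: "clock": time; "joints": joint angles; "joint_vel": joint speeds; "joint_efforts": joint torques, N m; "position": TCP position; "ee_rot": TCP orientation; "contact_force": force on the tool from outside, world axes, zero at the start; "wrist_torque": the same for the moment, N m; "gripper_width": finger opening in mm.
Only numpy, scipy, OpenCV 4.12 (cv2) and the standard library are available. Lean on these libraries where they do the work, as an engineer would, in place of code of your own. Each camera call takes 0.05 s, during which the arm holds its last target. There are 200 camera calls.

## Working session

There is one attempt and no reset: what is moved stays moved. The work goes in short steps, Python scripts to look and compute and a tool call to move; the robot and the scene stay as the last step left them, time stands still between calls to the robot, and variables do not carry over. Pictures are saved under pics/ and viewed, about 8 in all and at most 12, crops included, and the job is handed in when it is done.

Besides the shell and the picture viewer there is one more tool, called after ">>>" as name([rows], argument=value, ...), one row to a line, values as JSON. servo_tool: Moves the arm, as the interface text tells. Its arguments: {"type":"object","properties":{"rows":{"type":"array","items":{"type":"array","items":{"type":"number"}}}},"required":["rows"]}

```bash
mkdir -p pics; ls
cat > h.py <<'E'
from bench import *
import numpy as np, cv2
from scipy.spatial.transform import Rotation as R
def save(name,fn,crop=None,scale=1):
    d=get_image(name); im=d["image"]; np.savez('pics/'+fn+'.npz',**d)
    o=im if crop is None else im[crop[1]:crop[3],crop[0]:crop[2]]
    o=cv2.resize(o,None,fx=scale,fy=scale,interpolation=cv2.INTER_CUBIC)
    cv2.imwrite('pics/'+fn+'.png',o[...,::-1]); return d
def ray(d,u,v):
    K=np.array(d["mtx"]);E=np.array(d["extrinsics"])
    p=np.linalg.solve(K,np.array([u,v,1.0])); c=np.array([p[0],-p[1],-1.0])
    r=E[:3,:3]@c; return E[:3,3],r/np.linalg.norm(r)
def onz(d,u,v,z):
    o,r=ray(d,u,v); return o+r*(z-o[2])/r[2]
def tri(*rs):
    A=np.zeros((3,3));b=np.zeros(3)
    for o,r in rs:
        P=np.eye(3)-np.outer(r,r);A+=P;b+=P@o
    x=np.linalg.solve(A,b); return x,[float(np.linalg.norm((np.eye(3)-np.outer(r,r))@(x-o))) for o,r in rs]
def proj(d,p):
    E=np.array(d["extrinsics"]);c=E[:3,:3].T@(np.array(p)-E[:3,3]); q=np.array(d["mtx"])@[c[0],-c[1],-c[2]]; return q[:2]/q[2]
E
python3 - <<'E'
from h import *
s=read_state(); print(s)
a=save("scene","s0");b=save("top","t0")
for d in(a,b): print({k:np.round(d[k],3).tolist() for k in d if k!='image'}, list(d))
h=np.hstack([a["image"],b["image"]])
E
```

```text
pics
{'clock': 0.0, 'joints': array([ 1.54363208e+00,  3.85591009e-01,  6.64919630e-03, -5.06398069e-04,
       -1.19398537e+00, -2.58542227e-01]), 'joint_vel': array([-5.09991576e-04, -1.94384517e-05,  9.95087991e-04, -1.16117040e-03,
       -1.64290513e-03, -7.43819303e-04]), 'joint_efforts': array([-2.47040307e-04, -3.92291844e+01,  1.88406962e+01,  4.18628007e+00,
       -4.55636153e-03, -6.92486452e-06]), 'position': array([176.00305798, 599.13861955, 241.2087969 ]), 'ee_rot': array([ 9.89799924e-01, -1.42460242e-01, -1.10779415e-04,  1.08546993e-03]), 'contact_force': array([ 0.06388448, -0.5056926 ,  0.35245366]), 'wrist_torque': array([-0.08363081,  0.05265428,  0.04697797]), 'gripper_width': 85.19011476305582}
{'mtx': [[423.901, 0.0, 282.885], [0.0, 423.901, 207.838], [0.0, 0.0, 1.0]], 'extrinsics': [[-0.811, -0.389, 0.438, 980.894], [0.585, -0.551, 0.595, 577.566], [0.01, 0.738, 0.674, 699.503], [0.0, 0.0, 0.0, 1.0]]} ['image', 'mtx', 'extrinsics']
{'mtx': [[393.475, 0.0, 284.876], [0.0, 393.475, 199.323], [0.0, 0.0, 1.0]], 'extrinsics': [[0.029, 0.997, -0.076, 538.916], [-0.999, 0.027, -0.019, 16.993], [-0.017, 0.077, 0.997, 827.973], [0.0, 0.0, 0.0, 1.0]]} ['image', 'mtx', 'extrinsics']
```

View pics/s0.png

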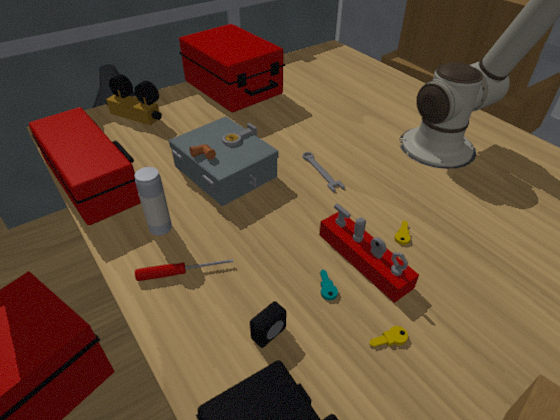

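View pics/t0.png

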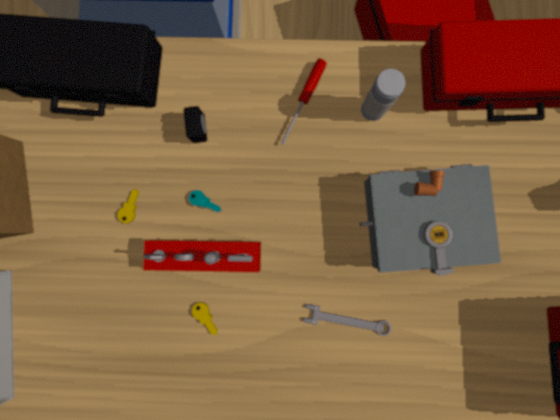

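Scene (1): the organiser is at about (367,252), the strongbox lock at (232,140), with four tools at (343,215), (360,230), (378,247) and (399,263). Top (2): the organiser is at (202,256), with tools at x≈158, 183, 211 and 240, and the lock is at (438,234). The turquoise and yellow key shapes lie on the bench. Next I'll enlarge the organiser and the lock.

```bash
cat > m.py <<'E'
from h import *
a=dict(np.load('pics/s0.npz'));b=dict(np.load('pics/t0.npz'))
def z(im,x0,y0,x1,y1,w,h): return cv2.resize(im[y0:y1,x0:x1],(w,h),interpolation=cv2.INTER_CUBIC)
c1=z(a["image"],310,190,430,310,400,300); c2=z(b["image"],140,220,264,290,400,300)
c1=z(a["image"],315,195,420,295,420,400); c2=z(b["image"],140,230,265,280,500,200); c3=z(a["image"],165,115,285,200,380,270); c4=z(b["image"],360,160,505,280,380,314)
o=np.zeros((600,800,3),np.uint8)
o[:400-60,:420-63]=cv2.resize(c1,(357,340)); o[:177,357:800]=cv2.resize(c2,(443,177)); o[177:177+163]=0
o[340:600,:366]=cv2.resize(c3,(366,260)); o[190:556,366:800]=cv2.resize(c4,(434,366))
cv2.imwrite('pics/crop.png',o[...,::-1])
def red(d,box):
    im=d["image"];hsv=cv2.cvtColor(im,cv2.COLOR_RGB2HSV)
    m=((hsv[...,0]<6)|(hsv[...,0]>174))&(hsv[...,1]>180)&(hsv[...,2]>60)
    k=np.zeros_like(m);x0,y0,x1,y1=box;k[y0:y1,x0:x1]=m[y0:y1,x0:x1]; return k.astype(np.uint8),hsv
m,h=red(b,(130,225,280,285))
c=max(cv2.findContours(m,0,2)[0],key=cv2.contourArea); r=cv2.minAreaRect(c); print(r)
bx=cv2.boxPoints(r); 
for p in bx: print(p,onz(b,*p,45).round(1))
print('V along', h[...,2][256,140:265:4])
# brass
for n,d,bb in(('s',a,(215,125,250,155)),('t',b,(420,215,460,255))):
    hs=cv2.cvtColor(d["image"],cv2.COLOR_RGB2HSV); x0,y0,x1,y1=bb; q=hs[y0:y1,x0:x1]
    mm=((q[...,0]>12)&(q[...,0]<35)&(q[...,1]>110)).astype(np.uint8)
    cc=np.vstack(cv2.findContours(mm,0,2)[0]); print(n,cv2.boundingRect(cc),cv2.minAreaRect(cc),mm.sum())
    e=cv2.minAreaRect(cc)[0]; print(onz(d,e[0]+x0,e[1]+y0,95).round(1))
E
python3 m.py
```

```text
((201.0, 256.0), (30.0, 116.0), 90.0)
[143. 241.] [507.8 312.2  45. ]
[259. 241.] [514.5  80.9  45. ]
[259. 271.] [455.7  78.9  45. ]
[143. 271.] [448.7 308.8  45. ]
V along [107  83  71 121 129 129  87 105 103  70 104 133 145  89  96 100  83 114
 116  89  83  98  94 103 101  96  96 110 137 149 137 159]
s (10, 0, 22, 16) ((21.844593048095703, 8.182433128356934), (8.486077308654785, 24.412004470825195), 54.46232223510742) 80
[ 517.4 -259.7   95. ]
t (10, 10, 18, 18) ((18.5, 18.5), (17.0, 17.0), 90.0) 247
[ 539.5 -254.    95. ]
```

View pics/crop.png

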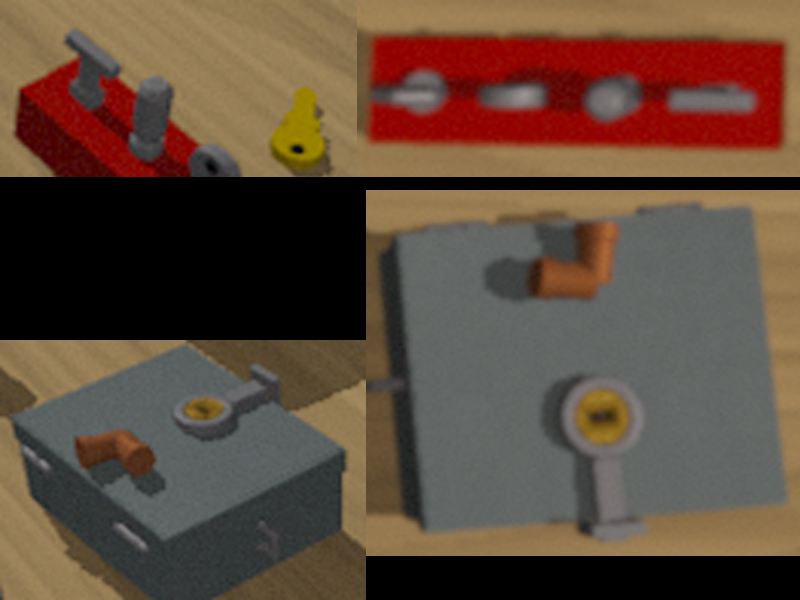

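Candidates in the scene view: (343,215) is the T key, (360,230) the nut driver, (378,247) a flat disc bow with a small dark hole, and (399,263) the round-bar ring. The yellow and turquoise ones are excluded. The one at (378,247), which is (183,256) in top, fits the key. I'll confirm it from the wrist camera after moving above it.

```bash
cat >> h.py <<'E'
def plan(tpos,tyaw_deg,opening,n,P=None,Rm=None):
    """rows from measured pose to target pointing down, tool x at yaw tyaw_deg"""
    s=read_state(); p=np.array(s["position"]) if P is None else P; r=R.from_quat(s["ee_rot"])
    T=R.from_matrix(np.c_[[np.cos(t:=np.radians(tyaw_deg)),np.sin(t),0],[np.sin(t),-np.cos(t),0],[0,0,-1]])
    rv=(r.inv()*T).as_rotvec(); step=R.from_rotvec(rv/n); rows=[]
    for i in range(n):
        rows.append([opening]+list(np.round(r.inv().apply((np.array(tpos)-p)/n)/10,2))+list(np.round(np.degrees(rv/n),2))); r=r*step
    print(str([[float(x) for x in q] for q in rows]))
E
python3 - <<'E'
from h import *
a=dict(np.load('pics/s0.npz'));b=dict(np.load('pics/t0.npz'))
print(tri(ray(a,378,247),ray(b,183,256)))
plan([475,225,200],-90+1,0.6,11)
E
```

```text
(array([482.02690782, 224.88385917,  66.75070306]), [0.16510864486195997, 0.1651086448619674])
[[0.6, 3.57, 2.5, 0.38, 0.01, -0.01, 6.6], [0.6, 3.83, 2.07, 0.38, 0.01, -0.01, 6.6], [0.6, 4.04, 1.62, 0.38, 0.01, -0.01, 6.6], [0.6, 4.2, 1.14, 0.38, 0.01, -0.01, 6.6], [0.6, 4.31, 0.65, 0.38, 0.01, -0.01, 6.6], [0.6, 4.35, 0.15, 0.38, 0.01, -0.01, 6.6], [0.6, 4.34, -0.35, 0.38, 0.01, -0.01, 6.6], [0.6, 4.27, -0.85, 0.38, 0.01, -0.01, 6.6], [0.6, 4.15, -1.33, 0.38, 0.01, -0.01, 6.6], [0.6, 3.96, -1.8, 0.38, 0.01, -0.01, 6.6], [0.6, 3.73, -2.24, 0.38, 0.01, -0.01, 6.6]]
```

>>> servo_tool([
  [0.6, 3.57, 2.5, 0.38, 0, 0, 6.6],
  [0.6, 3.83, 2.07, 0.38, 0, 0, 6.6],
  [0.6, 4.04, 1.62, 0.38, 0, 0, 6.6],
  [0.6, 4.2, 1.14, 0.38, 0, 0, 6.6],
  [0.6, 4.31, 0.65, 0.38, 0, 0, 6.6],
  [0.6, 4.35, 0.15, 0.38, 0, 0, 6.6],
  [0.6, 4.34, -0.35, 0.38, 0, 0, 6.6],
  [0.6, 4.27, -0.85, 0.38, 0, 0, 6.6],
  [0.6, 4.15, -1.33, 0.38, 0, 0, 6.6],
  [0.6, 3.96, -1.8, 0.38, 0, 0, 6.6],
  [0.6, 3.73, -2.24, 0.38, 0, 0, 6.6],
  [0.6, 0, 0, 0, 0, 0, 0],
])

```text
clock: 1.3
position: [476.7, 221.7, 199.3]
ee_rot: [0.711, -0.704, -0.0, 0.001]
contact_force: [-1.0, 0.4, -0.0]
gripper_width: 51.3
```

Run:
```python
from h import *
d=save("wrist","w1",scale=1.4); s=read_state(); print(s["position"],R.from_quat(s["ee_rot"]).as_matrix().round(3).tolist(),s["joints"].round(3),s["clock"])
print(d["extrinsics"].round(3).tolist(),d["mtx"].round(1).tolist())
```

```text
[475.91604099 223.23041986 199.6247171 ] [[0.013, -1.0, -0.002], [-1.0, -0.013, -0.001], [0.001, 0.002, -1.0]] [ 0.747  0.254 -0.297 -0.    -1.021 -0.734] 1.35
[[-1.0, 0.009, 0.005, 477.38], [-0.01, -0.962, -0.273, 152.035], [0.003, -0.273, 0.962, 331.161], [0.0, 0.0, 0.0, 1.0]] [[369.9, 0.0, 278.6], [0.0, 369.9, 208.1], [0.0, 0.0, 1.0]]
```

View pics/w1.png

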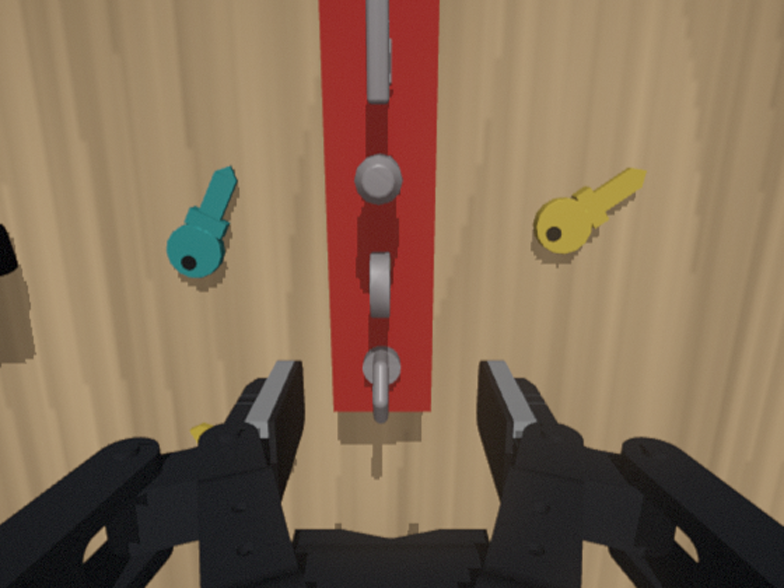

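The wrist view (3) confirms it. The key is the flat-rimmed disc at about (380,285) of the enlarged picture, with the ring pin at (380,385), the nut driver at (378,180) and the T key at (378,50). I'll measure the key's centre next.

```bash
cat > k.py <<'E'
from h import *
import sys
def bow(d,x0,y0,x1,y1,thr=90):
    q=cv2.cvtColor(d["image"],cv2.COLOR_RGB2HSV)[y0:y1,x0:x1]
    m=(q[...,1]<thr).astype(np.uint8); n,l,st,ce=cv2.connectedComponentsWithStats(m); i=1+np.argmax(st[1:,4])
    return st[i]+[x0,y0,0,0,0], ce[i]+[x0,y0], l==i
d=dict(np.load('pics/w1.npz')); b=dict(np.load('pics/t0.npz'));a=dict(np.load('pics/s0.npz'))
st,ce,m=bow(d,255,165,290,240); print(st,ce)
u=ce[0]; o,r1=ray(d,u,st[1]); _,r2=ray(d,u,st[1]+st[3]); rw=(r1+r2)/2; rw/=np.linalg.norm(rw)
st,ce,m=bow(b,168,245,198,268); print(st,ce); ot,t1=ray(b,st[0],ce[1]); _,t2=ray(b,st[0]+st[2],ce[1]); rt=(t1+t2)/2; rt/=np.linalg.norm(rt)
st,ce,m=bow(a,366,234,390,262); print(st,ce); rs=ray(a,*ce)
print(tri((o,rw),(ot,rt)),tri((o,rw),rs), tri((o,rw),(ot,rt),rs))
for z in(66,70): print(o+rw*(z-o[2])/rw[2])
# organiser edges in wrist
h=cv2.cvtColor(d["image"],cv2.COLOR_RGB2HSV); R_=((h[...,0]<8)|(h[...,0]>172))&(h[...,1]>150)
for v in (90,160,240,280):
    c=np.where(R_[v,220:330])[0]+220; print(v,c[0],c[-1],onz(d,c[0],v,45).round(1),onz(d,c[-1]+1,v,45).round(1))
rr=np.where(R_[:,270])[0]; print('front',rr.max(),onz(d,270,rr.max()+1,45))
E
python3 k.py
```

```text
[264 180  15  47 678] [270.98672566 202.52212389]
[175 254  18   6  98] [184.10204082 256.5       ]
[371 237  15  21 234] [377.73076923 246.73076923]
(array([481.61018603, 221.83765378,  71.54392087]), [0.4246090031054401, 0.42460900310541755]) (array([481.58731918, 223.80204331,  66.32587495]), [0.1537618925550212, 0.15376189255500142]) (array([481.34557713, 223.47104584,  65.90192528]), [0.4792132161593915, 0.55411224396343, 0.28440434943997217])
[481.70082294 223.77749149  66.        ]
[481.63564868 222.69525049  70.        ]
90 231 311 [511.9 143.   45. ] [452.2 142.5  45. ]
160 234 309 [510.9 194.8  45. ] [451.9 194.2  45. ]
240 237 308 [509.9 260.9  45. ] [450.6 260.3  45. ]
280 238 307 [509.8 297.1  45. ] [450.3 296.6  45. ]
front 246 [482.70744186 266.79909581  45.        ]
```

>>> servo_tool([
  [0.6, 0.06, -0.57, 2, 0, 0, 0],
  [0.6, 0, 0, 2.5, 0, 0, 0],
  [0.6, 0, 0, 2.5, 0, 0, 0],
  [0.6, 0, 0, 2.5, 0, 0, 0],
  [0.6, 0, 0, 2.0, 0, 0, 0],
  [0.6, 0, 0, 1.2, 0, 0, 0],
  [0.6, 0, 0, 0.5, 0, 0, 0],
  [0.6, 0, 0, 0, 0, 0, 0],
  [0.6, 0, 0, 0, 0, 0, 0],
])

```text
clock: 2.25
position: [481.4, 225.6, 69.4]
ee_rot: [0.714, -0.701, 0.0, -0.001]
contact_force: [0.2, 0.7, 0.1]
gripper_width: 51.3
```

Run:
```python
from h import *
d=save("wrist","w2",scale=1.0); s=read_state(); print(s["position"],R.from_quat(s["ee_rot"]).as_matrix().round(4).tolist(),s["contact_force"],s["clock"])
```

```text
[481.44027879 225.61484024  69.5353876 ] [[0.0184, -0.9998, 0.0017], [-0.9998, -0.0184, 0.0013], [-0.0013, -0.0017, -1.0]] [-0.54135315  1.0846135  -0.23863908] 2.3
```

View pics/w2.png

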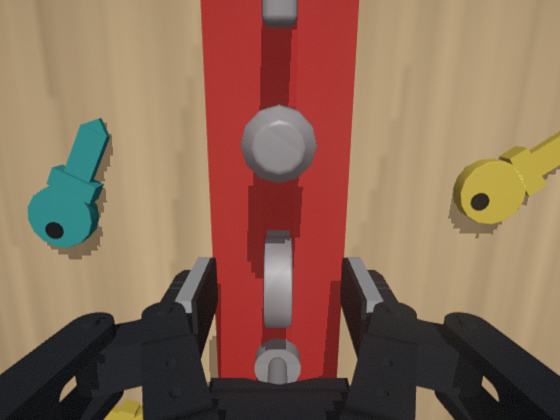

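Wrist view (4): the bow is at (278,280), centred between the pads at columns 216 and 342. I'll refine its position along the blade's width.

Run:
```python
from h import *
d=dict(np.load('pics/w2.npz')); w1=dict(np.load('pics/w1.npz'))
q=cv2.cvtColor(d["image"],cv2.COLOR_RGB2HSV)[:, 255:305]; m=(q[215:345,:,1]<90).astype(np.uint8)
n,l,st,ce=cv2.connectedComponentsWithStats(m); i=1+np.argmax(st[1:,4]); S=st[i]; print(S+[255,215,0,0,0],ce[i]+[255,215])
def bis(d,u,v1,v2):
    o,a=ray(d,u,v1);_,b=ray(d,u,v2);r=a+b;return o,r/np.linalg.norm(r)
r2=bis(d,ce[i][0]+255,S[1]+215,S[1]+S[3]+215); r1=bis(w1,271,180,227)
print(tri(r1,r2)); o,r=r2
for z in(66,70): print((o+r*(z-o[2])/r[2]).round(2))
print(d["extrinsics"].round(3).tolist())
for k in range(4): print(read_state()["position"].round(2))
```

```text
[ 264  231   29   97 2636] [277.63088012 279.02769347]
(array([481.6020825 , 223.84652152,  65.70863669]), [0.09403847411564512, 0.09403847411557814])
[481.51 223.69  66.  ]
[481.53 221.67  70.  ]
[[-1.0, 0.018, 0.004, 482.237], [-0.018, -0.961, -0.276, 155.62], [-0.001, -0.276, 0.961, 201.004], [0.0, 0.0, 0.0, 1.0]]
[481.44 225.61  69.54]
[481.44 225.61  69.54]
[481.44 225.61  69.54]
[481.44 225.61  69.54]
```

>>> servo_tool([
  [0.6, 0.3, 0, 0.3, 0, 0, 0],
  [0.6, 0, 0, 0.4, 0, 0, 0],
  [0.6, 0, 0, 0, 0, 0, 0],
  [0, 0, 0, 0, 0, 0, 0],
  [0, 0, 0, 0, 0, 0, 0],
  [0, 0, 0, 0, 0, 0, 0],
  [0, 0, 0, 0, 0, 0, 0],
  [0, 0, 0, 0, 0, 0, 0],
  [0, 0, 0, 0, 0, 0, 0],
])

```text
clock: 3.2
position: [481.1, 222.1, 61.7]
ee_rot: [0.713, -0.701, 0.0, -0.0]
contact_force: [-0.6, 1.0, 2.5]
gripper_width: 9.2
```

Run:
```python
from h import *
s=read_state(); print(s)
```

```text
{'clock': 3.2, 'joints': array([ 7.38959108e-01,  4.31918253e-01, -4.48572853e-01,  1.12710178e-04,
       -6.89976435e-01, -7.21017360e-01]), 'joint_vel': array([-0.00028214,  0.00234584, -0.00021427, -0.00205494,  0.00041669,
        0.00039595]), 'joint_efforts': array([-2.57637771e-02, -3.48028672e+01,  1.26828361e+01,  2.77823210e+00,
        1.01197651e-01, -6.98009467e-05]), 'position': array([481.05140187, 222.10943354,  61.70395813]), 'ee_rot': array([ 7.13452052e-01, -7.00704033e-01,  4.49275172e-05, -1.62153828e-04]), 'contact_force': array([-0.61627444,  0.95489799,  2.50516367]), 'wrist_torque': array([-0.03940035,  0.11712423,  0.05263496]), 'gripper_width': 9.194051342071964}
```

>>> servo_tool([
  [0, 0, 0, -0.8, 0, 0, 0],
  [0, 0, 0, -1.8, 0, 0, 0],
  [0, 0, 0, -2.5, 0, 0, 0],
  [0, 0, 0, -2.5, 0, 0, 0],
  [0, 0, 0, -2.5, 0, 0, 0],
  [0, 0, 0, -2.0, 0, 0, 0],
  [0, 0, 0, -1.0, 0, 0, 0],
  [0, 0, 0, 0, 0, 0, 0],
  [0, 0, 0, 0, 0, 0, 0],
])

```text
clock: 4.1
position: [480.4, 221.7, 191.7]
ee_rot: [0.713, -0.701, -0.0, 0.001]
contact_force: [1.3, -0.0, -0.7]
gripper_width: 9.1
```

Run:
```python
from h import *
a=save("scene","s1");d=save("wrist","w3"); b=save("top","t1")
s=read_state(); print(s["position"],s["ee_rot"],s["contact_force"],s["gripper_width"],s["clock"])
o=np.zeros((600,800,3),np.uint8)
o[:300,:400]=cv2.resize(a["image"][120:270,270:470],(400,300)); o[:300,400:]=cv2.resize(b["image"][200:320,120:280],(400,300)); o[300:]=0
o[300:600,:400]=cv2.resize(d["image"],(400,300)); o[300:,400:]=cv2.resize(d["image"][180:390,140:420],(400,300))
cv2.imwrite('pics/c3.png',o[...,::-1])
# lock & strongbox orientation in t0
b=dict(np.load('pics/t0.npz')); h=cv2.cvtColor(b["image"],cv2.COLOR_RGB2HSV)
q=h[215:255,418:460]; m=((q[...,0]>12)&(q[...,0]<35)&(q[...,1]>110)).astype(np.uint8)
c=np.vstack(cv2.findContours(m,0,2)[0]); (x,y),r=cv2.minEnclosingCircle(c); print('brass',x+418,y+215,r,onz(b,x+418,y+215,95))
g=h[...,:]; lid=((g[...,0]>80)&(g[...,0]<115)&(g[...,1]>20)&(g[...,1]<90)&(g[...,2]>85)).astype(np.uint8); k=np.zeros_like(lid); k[160:280,360:505]=lid[160:280,360:505]
k=cv2.morphologyEx(cv2.morphologyEx(k,2,np.ones((5,5))),3,np.ones((5,5))); c=max(cv2.findContours(k,0,2)[0],key=cv2.contourArea)
rr=cv2.minAreaRect(c); print(rr); 
for p in cv2.boxPoints(rr): print(p,onz(b,*p,85).round(1))
```

```text
[480.37673463 221.54698564 191.15861564] [ 7.13331083e-01 -7.00825757e-01 -2.05372935e-04  1.40778169e-03] [-0.87812764  1.23446455 -0.42102516] 9.227384694543668 4.25
brass 438.63793182373047 233.7413787841797 9.024476051330566 [ 539.03217656 -254.26341375   95.        ]Traceback (most recent call last):
  File "<stdin>", line 13, in <module>
ValueError: max() iterable argument is empty
```

View pics/c3.png

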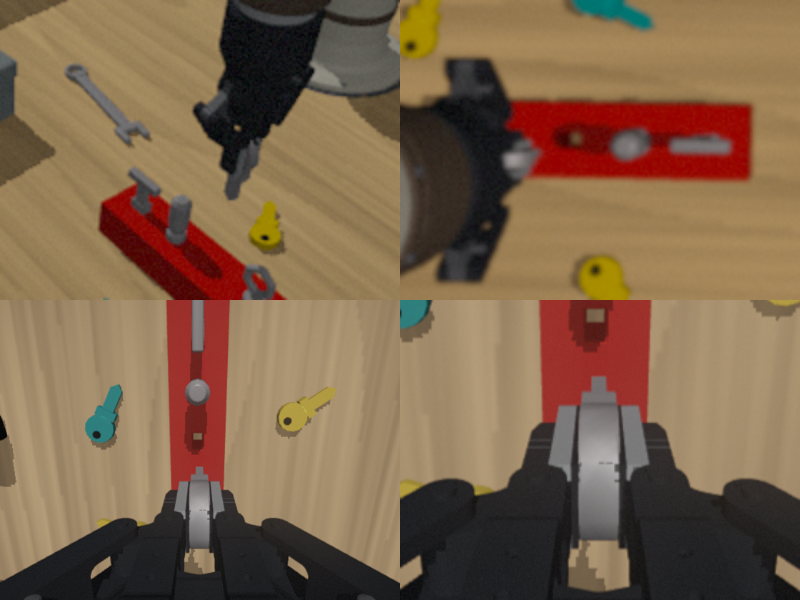

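The scene and wrist views (5) show the key lifted clear and upright between the pads, with the other tools still standing. Next I'll carry it to beside the lock.

Run:
```python
from h import *
plan([540,-190,200],-89,0,11)
```

```text
[[0.0, 3.75, -0.48, -0.08, 0.01, -0.01, 0.0], [0.0, 3.75, -0.48, -0.08, 0.01, -0.01, 0.0], [0.0, 3.75, -0.48, -0.08, 0.01, -0.01, 0.0], [0.0, 3.75, -0.48, -0.08, 0.01, -0.01, 0.0], [0.0, 3.75, -0.48, -0.08, 0.01, -0.01, 0.0], [0.0, 3.75, -0.48, -0.08, 0.01, -0.01, 0.0], [0.0, 3.75, -0.48, -0.08, 0.01, -0.01, 0.0], [0.0, 3.75, -0.48, -0.08, 0.01, -0.01, 0.0], [0.0, 3.75, -0.48, -0.08, 0.01, -0.01, 0.0], [0.0, 3.75, -0.48, -0.08, 0.01, -0.01, 0.0], [0.0, 3.75, -0.48, -0.08, 0.01, -0.01, 0.0]]
```

>>> servo_tool([
  [0, 2.0, -0.4, -0.1, 0, 0, 0],
  [0, 4, -0.5, -0.1, 0, 0, 0],
  [0, 4, -0.5, -0.1, 0, 0, 0],
  [0, 4, -0.5, -0.1, 0, 0, 0],
  [0, 4, -0.5, -0.1, 0, 0, 0],
  [0, 4, -0.5, -0.1, 0, 0, 0],
  [0, 4, -0.5, -0.1, 0, 0, 0],
  [0, 4, -0.5, -0.1, 0, 0, 0],
  [0, 4, -0.5, -0.1, 0, 0, 0],
  [0, 4, -0.5, 0, 0, 0, 0],
  [0, 3.2, -0.4, 0, 0, 0, 0],
  [0, 0, 0, 0, 0, 0, 0],
])

```text
clock: 5.45
position: [541.1, -192.2, 200.0]
ee_rot: [0.712, -0.702, -0.001, 0.001]
contact_force: [0.2, -0.0, -1.5]
gripper_width: 9.2
```

>>> servo_tool([
  [0, 0, 0, 0, 0, 0, 0],
  [0, 0, 0, 0, 0, 0, 0],
])

```text
clock: 5.65
position: [541.0, -188.3, 200.9]
ee_rot: [0.714, -0.701, -0.001, 0.0]
contact_force: [-0.5, -0.8, 0.0]
gripper_width: 9.1
```

Run:
```python
from h import *
d=save("wrist","w4",scale=1.4); s=read_state(); print(s["position"],s["ee_rot"],s["contact_force"],s["gripper_width"],s["clock"]); print(d["extrinsics"].round(4).tolist())
h=cv2.cvtColor(d["image"],cv2.COLOR_RGB2HSV); m=((h[...,0]>12)&(h[...,0]<35)&(h[...,1]>130)).astype(np.uint8)
n,l,st,ce=cv2.connectedComponentsWithStats(m); print([ (st[i].tolist(),ce[i].round(1).tolist()) for i in range(1,n) if st[i][4]>100])
```

```text
[ 541.11722362 -188.05975642  201.17266579] [ 7.13831024e-01 -7.00317845e-01 -3.68147040e-04  2.21727028e-04] [ 0.46566832  0.71403399 -0.24962494] 9.290481371812737 5.7
[[-0.9998, 0.017, 0.0069, 542.1977], [-0.0182, -0.9612, -0.2751, -258.243], [0.002, -0.2752, 0.9614, 332.5442], [0.0, 0.0, 0.0, 1.0]]
[]
```

View pics/w4.png

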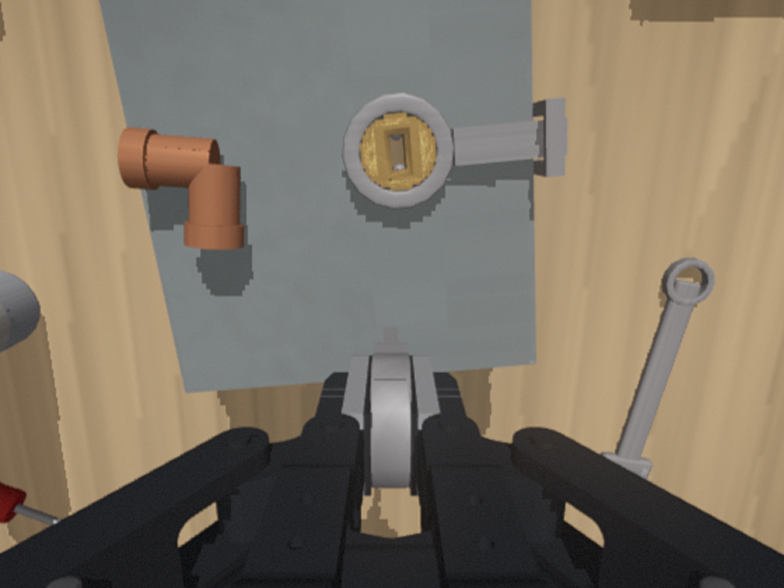

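Wrist view (6): the collar is centred at about (399,151) of the enlarged picture, the slot is roughly vertical with a slight lean, and the bolt points right (-x). I'll fit the centre and yaw numerically.

```bash
cat > lock.py <<'E'
from h import *
def lock(d,x0=240,y0=60,x1=330,y1=155,cx=285,cy=108):
    h=cv2.cvtColor(d["image"],cv2.COLOR_RGB2HSV); q=h[y0:y1,x0:x1]
    m=((q[...,0]>12)&(q[...,0]<40)&(q[...,1]>100)&(q[...,2]>60)).astype(np.uint8)
    n,l,st,ce=cv2.connectedComponentsWithStats(cv2.morphologyEx(m,3,np.ones((3,3)))); i=1+np.argmax(st[1:,4]); c=max(cv2.findContours((l==i).astype(np.uint8),0,1)[0],key=cv2.contourArea)
    e=cv2.fitEllipse(cv2.convexHull(c)); e=((e[0][0]+x0,e[0][1]+y0),e[1],e[2]); return e
if __name__=="__main__":
    d=dict(np.load('pics/w4.npz')); e=lock(d); print(e,onz(d,*e[0],95).round(2))
    b=dict(np.load('pics/t0.npz'))
    print('tri w4/top',tri(ray(d,*e[0]),ray(b,438.6,233.7)))
    # lid edges: near edge and -x edge
    h=cv2.cvtColor(d["image"],cv2.COLOR_RGB2HSV); print('lid hsv',h[200,300],h[100,395],h[265,300],'brass',h[107,262],h[108,284])
    g=((h[...,0]>75)&(h[...,0]<125)&(h[...,1]>15)&(h[...,2]>70)).astype(np.uint8)
    pts=[]
    for u in list(range(150,225,5))+list(range(325,375,5)):
        c=np.where(g[200:300,u])[0]; 
        if len(c): pts.append(onz(d,u+.5,200+c.max()+1,85)[:2])
    pts=np.array(pts); v=cv2.fitLine(pts.astype(np.float32),cv2.DIST_HUBER,0,.01,.01).ravel(); print('near edge',len(pts),v,'yaw deg',np.degrees(np.arctan(v[1]/v[0])))
    pts=[]
    for r in list(range(2,60,4))+list(range(150,250,4)):
        c=np.where(g[r,340:420])[0]
        if len(c): pts.append(onz(d,340+c.max()+1,r+.5,85)[:2])
    pts=np.array(pts); v=cv2.fitLine(pts.astype(np.float32),cv2.DIST_HUBER,0,.01,.01).ravel(); print('-x edge',len(pts),v,'yaw deg',np.degrees(-np.arctan(v[0]/v[1])))
    print(R.from_quat(read_state()["ee_rot"]).as_euler('ZYX',degrees=True))
E
python3 lock.py
```

```text
((284.13129806518555, 107.59988021850586), (54.694313049316406, 55.50567626953125), 23.457664489746094) [ 538.28 -255.13   95.  ]
tri w4/top (array([ 538.67197599, -255.08421524,   92.65236276]), [0.4353266998895574, 0.43532669988985223])
lid hsv [ 85  12 129] [173   7 141] [150   2 132] brass [ 20 120 185] [ 17  86 128]
near edge 4 [ 1.15537204e-01 -9.93303180e-01  6.17132812e+02 -1.67559540e+02] yaw deg -83.36539Traceback (most recent call last):
  File "lock.py", line 23, in <module>
    pts=np.array(pts); v=cv2.fitLine(pts.astype(np.float32),cv2.DIST_HUBER,0,.01,.01).ravel(); print('-x edge',len(pts),v,'yaw deg',np.degrees(-np.arctan(v[0]/v[1])))
                         ~~~~~~~~~~~^^^^^^^^^^^^^^^^^^^^^^^^^^^^^^^^^^^^^^^^^^^^^^^^^
cv2.error: OpenCV(4.12.0) /io/opencv/modules/imgproc/src/linefit.cpp:618: error: (-215:Assertion failed) npoints2 >= 0 || npoints3 >= 0 in function 'fitLine'
```

Run:
```python
from h import *
d=dict(np.load('pics/w4.npz')); h=cv2.cvtColor(d["image"],cv2.COLOR_RGB2HSV)
g=(h[...,1]<50).astype(np.uint8)
def fit(P): 
    P=np.array(P,np.float32); v=cv2.fitLine(P,cv2.DIST_HUBER,0,.01,.01).ravel(); return v
P=[]
for u in list(range(185,230,3))+list(range(335,375,3)):
    c=np.where(g[200:300,u]==0)[0]
    if len(c): P.append(onz(d,u+.5,200+c[0],85)[:2])
v=fit(P); print(len(P),v,np.degrees(np.arctan(v[1]/v[0])))
P=[]
for r in list(range(5,60,3))+list(range(140,250,3)):
    c=np.where(g[r,350:420]==0)[0]
    if len(c): P.append(onz(d,350+c[0],r+.5,85)[:2])
v=fit(P); print(len(P),v,np.degrees(-np.arctan(v[0]/v[1])))
# slot: pixels inside brass darker / bolt edges
im=cv2.resize(d["image"][75:140,250:320],None,fx=8,fy=8,interpolation=cv2.INTER_CUBIC); 
# held key: bow edges and visible blade tip region
k=cv2.resize(d["image"][220:360,220:340],None,fx=4,fy=4,interpolation=cv2.INTER_CUBIC)
o=np.zeros((560,560+480,3),np.uint8); o[:520,:560]=im; o[:560,560:]=k
o=cv2.resize(o,(800,431)); cv2.imwrite('pics/c4.png',o[...,::-1])
```

```text
29 [ 9.9413449e-01  1.0815094e-01  5.2527246e+02 -1.4274825e+02] 6.208736
56 [ 1.0850704e-01 -9.9409568e-01  4.7227808e+02 -2.2653224e+02] 6.22926
```

View pics/c4.png

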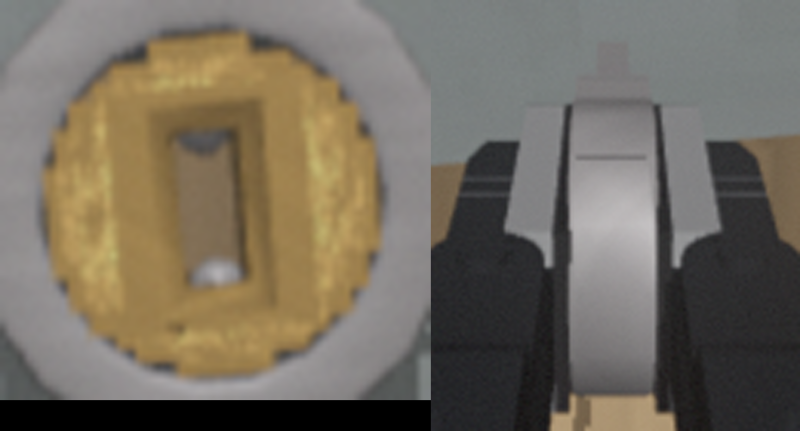

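Crop (7): the slot has its two pins at the ends and leans consistently with the box yaw of 6.2°. The held key sits centred between the pads. I'll measure the key's offset along tool x from its neck and blade edges.

Run:
```python
from h import *
d=dict(np.load('pics/w4.npz')); s=read_state(); T=R.from_quat(s["ee_rot"]); P=np.array(s["position"])
def pt(v,depth,u=279):
    o,r=ray(d,u,v); o=T.inv().apply(o-P); r=T.inv().apply(r); return (o+r*(depth-o[2])/r[2]).round(2)
gr=d["image"][225:350,274:284].astype(int).mean(1).mean(1); print(gr[:32].round(0).tolist(), gr[100:125].round(0).tolist())
print('blade edge (7+d)',pt(233.7,43.7)); print('neck edge (12+d)',pt(246,16.7)); 
o,a=ray(d,279,252.5);_,b=ray(d,279,220+392/.769/4); r=T.inv().apply((a/np.linalg.norm(a)+b/np.linalg.norm(b))/2); o=T.inv().apply(o-P); print('bow centre',o+r*(-8.3-o[2])/r[2])
print('cam in tool',o)
# lock in tool frame
e=(284.13,107.6); q=onz(d,*e,95); print('lock tool', T.inv().apply(q-P), 'key u->tool y', pt(233.7,43.7,278.9),pt(246,16.7,279))
```

```text
[129.0, 129.0, 129.0, 129.0, 129.0, 129.0, 128.0, 127.0, 125.0, 122.0, 122.0, 122.0, 122.0, 121.0, 122.0, 121.0, 121.0, 121.0, 122.0, 121.0, 120.0, 123.0, 125.0, 124.0, 124.0, 123.0, 118.0, 107.0, 104.0, 109.0, 116.0, 122.0] [131.0, 130.0, 129.0, 128.0, 126.0, 125.0, 124.0, 122.0, 121.0, 119.0, 118.0, 115.0, 112.0, 109.0, 106.0, 103.0, 100.0, 97.0, 94.0, 91.0, 88.0, 84.0, 80.0, 101.0, 134.0]
blade edge (7+d) [ 6.73  0.69 43.7 ]
neck edge (12+d) [10.92  0.64 16.7 ]
bow centre [-0.04087171  0.57949982 -8.3       ]
cam in tool [  70.1628258     0.37018087 -131.38633706]
lock tool [ 67.03034255   4.03354491 106.1616481 ] key u->tool y [ 6.73  0.64 43.7 ] [10.92  0.64 16.7 ]
```

>>> servo_tool([
  [0, 1.5, 0.1, 0, 0, 0, 0],
  [0, 2.5, 0.1, 0, 0, 0, 0],
  [0, 2.0, 0.1, 0.5, 0, 0, 0],
  [0, 0.74, 0.04, 1.0, 0, 0, 0],
  [0, 0, 0, 1.0, 0, 0, -2.6],
  [0, 0, 0, 0.5, 0, 0, -2.5],
  [0, 0, 0, 0, 0, 0, 0],
  [0, 0, 0, 0, 0, 0, 0],
  [0, 0, 0, 0, 0, 0, 0],
  [0, 0, 0, 0, 0, 0, 0],
])

```text
clock: 6.7
position: [539.4, -256.3, 172.0]
ee_rot: [0.744, -0.668, 0.0, -0.0]
contact_force: [-0.9, 0.0, -0.5]
gripper_width: 9.4
```

```bash
cat > off.py <<'E'
from h import *
from lock import lock
import sys
d=save("wrist",sys.argv[1]); s=read_state(); T=R.from_quat(s["ee_rot"]); P=np.array(s["position"])
print(P.round(2),'yaw',np.degrees(2*np.arctan2(s["ee_rot"][1],s["ee_rot"][0])),'tilt',np.degrees(T.as_matrix()[:2,2]).round(2),s["contact_force"].round(2),s["gripper_width"],s["clock"])
print('lock expected px',proj(d,[538.5,-255.1,95]), 'key shoulder px',proj(d,P+T.apply([-.4,.65,16.7])),'tip',proj(d,P+T.apply([-.4,.65,50.7])))
print('lock world est in tool',T.inv().apply([538.4-P[0],-255.1-P[1],95-P[2]]).round(2))
im=d["image"][130:370,130:430]; cv2.imwrite('pics/'+sys.argv[1]+'.png',cv2.resize(im,(750,600),interpolation=cv2.INTER_CUBIC)[...,::-1])
E
python3 off.py w5
```

```text
[ 539.34 -256.29  171.93] yaw -83.87351360476087 tilt [ 0.05 -0.01] [-0.28 -0.77 -0.72] 9.293034582709558 6.75
lock expected px [279.38567956 226.73139765] key shoulder px [279.48027807 269.23848617] tip [279.29944223 241.22499689]
lock world est in tool [-1.31  0.86 76.93]
```

View pics/w5.png

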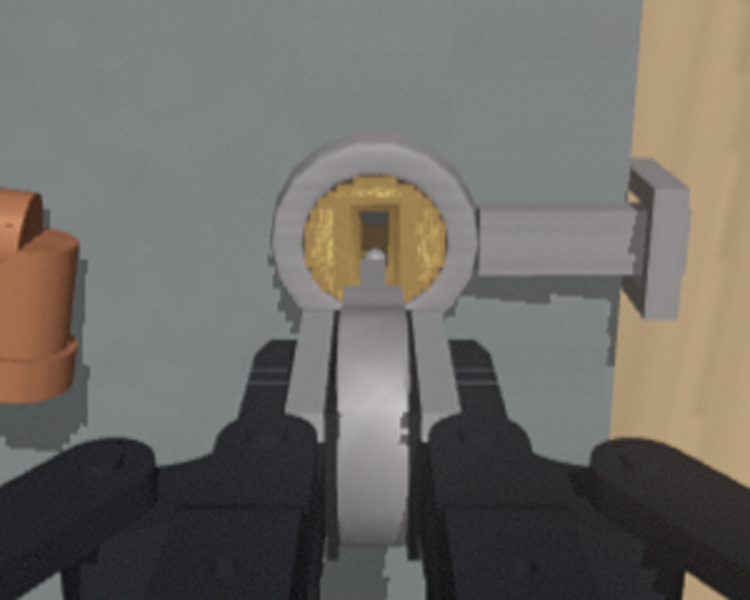

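Run:
```python
from h import *
d=dict(np.load('pics/w5.npz')); s=read_state(); T=R.from_quat(s["ee_rot"]); P=np.array(s["position"])
def pt(u,v,dep):
    o,r=ray(d,u,v); o=T.inv().apply(o-P); r=T.inv().apply(r); return (o+r*(dep-o[2])/r[2]).round(2)
D=P[2]-95
f=lambda x,y:(130+x/2.5,130+y/2.5)
for n,p in dict(collar_top=(375,142),cl=(272,240),cr=(478,240),brass_top=(376,175),bl=(305,238),br=(447,238),slot_top=(376,211),slotL=(360,225),slotR=(388,225)).items(): print(n,pt(*f(*p),D))
print('blade',pt(*f(374,249),43.7),'neck',pt(*f(374,286),16.7))
# sub-pixel collar fit: low-sat bright ring vs brass
h=cv2.cvtColor(d["image"],cv2.COLOR_RGB2HSV); q=h[190:255,245:315]; m=((q[...,0]>12)&(q[...,0]<40)&(q[...,1]>90)).astype(np.uint8)
pts=[]
for r in range(10,40):
    c=np.where(m[r])[0]
    if len(c)>8: pts+= [pt(245+c[0],190.5+r,D)[:2],pt(246+c[-1],190.5+r,D)[:2]]
for c in range(20,52):
    r=np.where(m[:,c])[0]
    if len(r)>2: pts.append(pt(245.5+c,190+r[0],D)[:2])
P2=np.array(pts,float); A=np.c_[2*P2,np.ones(len(P2))]; w=np.ones(len(P2))
for _ in range(6):
    x=np.linalg.lstsq(A*w[:,None],(P2**2).sum(1)*w,rcond=None)[0]; rad=np.sqrt(x[2]+x[0]**2+x[1]**2); res=np.abs(np.linalg.norm(P2-x[:2],axis=1)-rad); w=(res<max(.6,np.median(res)*2))*1.
print('brass circle centre tool xy',x[:2].round(2),'r',rad.round(2),int(w.sum()),len(P2))
```

```text
collar_top [23.02  1.11 76.93]
cl [ -0.83 -23.38  76.93]
cr [-0.85 25.64 76.93]
brass_top [15.15  1.35 76.93]
bl [ -0.33 -15.52  76.93]
br [-0.34 18.25 76.93]
slot_top [ 6.38  1.36 76.93]
slotL [ 2.91 -2.43 76.93]
slotR [ 2.91  4.2  76.93]
blade [ 8.52  0.78 43.7 ] neck [11.24  0.7  16.7 ]
brass circle centre tool xy [-1.74  1.16] r 16.86 92 92
```

Wrist view (8): the key is over the lock, about 1 mm off along tool x and 0.5 mm along tool y. I'll correct that and lower the key into the mouth.

>>> servo_tool([
  [0, -0.1, 0.05, 0.5, 0, 0, 0],
  [0, 0, 0, 1.0, 0, 0, 0],
  [0, 0, 0, 0.7, 0, 0, 0],
  [0, 0, 0, 0.3, 0, 0, 0],
  [0, 0, 0, 0.3, 0, 0, 0],
  [0, 0, 0, 0.3, 0, 0, 0],
  [0, 0, 0, 0, 0, 0, 0],
  [0, 0, 0, 0, 0, 0, 0],
])

```text
clock: 7.55
position: [538.6, -255.6, 140.6]
ee_rot: [0.744, -0.668, 0.0, -0.0]
contact_force: [-0.6, -0.2, -0.2]
gripper_width: 9.0
```

The tip is 5 mm below the mouth with no force, so it has entered. I'll go on to the first pin.

>>> servo_tool([
  [0, 0, 0, 0.2, 0, 0, 0],
  [0, 0, 0, 0.2, 0, 0, 0],
  [0, 0, 0, 0.2, 0, 0, 0],
  [0, 0, 0, 0.2, 0, 0, 0],
  [0, 0, 0, 0, 0, 0, 0],
  [0, 0, 0, 0, 0, 0, 0],
])

```text
clock: 8.15
position: [538.5, -255.5, 132.4]
ee_rot: [0.744, -0.668, -0.0, 0.0]
contact_force: [-0.1, 0.3, -1.5]
gripper_width: 9.1
```

>>> servo_tool([
  [0, 0, 0, 0.2, 0, 0.6, 0],
  [0, 0, 0, 0.2, 0, -1.2, 0],
  [0, 0, 0, 0.2, 0, 1.2, 0],
  [0, 0, 0, 0.2, 0, -1.2, 0],
  [0, 0, 0, 0, 0, 0.6, 0],
  [0, 0, 0, 0, 0, 0, 0],
])

```text
clock: 8.75
position: [538.9, -255.7, 124.5]
ee_rot: [0.744, -0.668, 0.001, -0.0]
contact_force: [1.2, -1.1, 1.2]
gripper_width: 9.1
```

```bash
python3 -c "
from h import *
s=read_state();print(s['position'],s['contact_force'],s['wrist_torque'],s['ee_rot'],s['gripper_width'],s['clock'])"
```

```text
[ 538.91301416 -255.67919256  124.46253561] [ 1.193353   -1.07572289  1.1648724 ] [-0.20319895 -0.35232561  0.01903909] [ 7.43830191e-01 -6.68368358e-01  6.10651097e-04 -1.10595498e-04] 9.063729796720287 8.75
```

>>> servo_tool([
  [0, 0, 0, 0.2, 0, 0.6, 0],
  [0, 0, 0, 0.2, 0, -1.2, 0],
  [0, 0, 0, 0.2, 0, 1.2, 0],
  [0, 0, 0, 0.2, 0, -1.2, 0],
  [0, 0, 0, 0, 0, 0.6, 0],
  [0, 0, 0, 0, 0, 0, 0],
])

```text
clock: 9.35
position: [538.6, -255.2, 115.9]
ee_rot: [0.744, -0.668, 0.0, -0.0]
contact_force: [1.6, 1.6, -0.2]
gripper_width: 9.4
```

```bash
python3 off.py w6
```

```text
[ 538.59 -255.17  115.91] yaw -83.86993188454058 tilt [0. 0.] [1.85 1.39 0.08] 9.502885417971369 9.4
lock expected px [278.07385369 264.55868295] key shoulder px [279.36779186 269.28077578] tip [279.21626515 241.26603082]
lock world est in tool [-0.09  0.18 20.91]
```

View pics/w6.png

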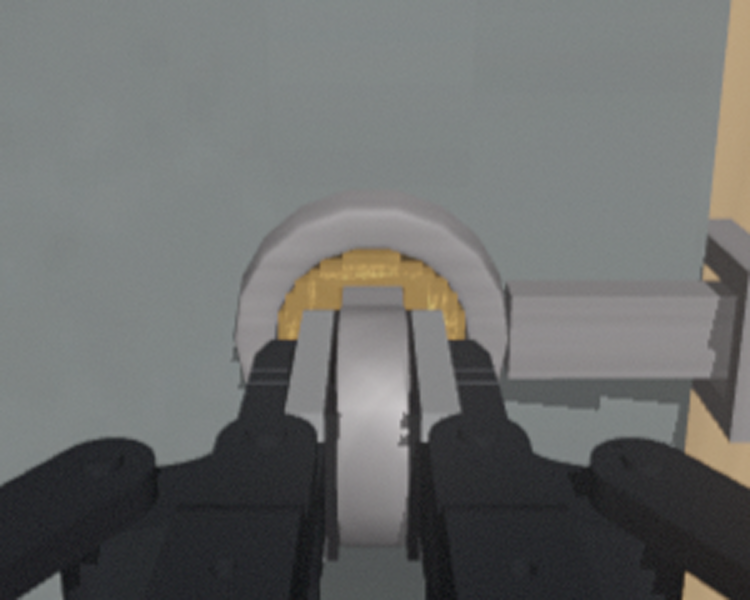

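Wrist view (9): the blade is deep in the slot, the bow still sits at rows 305-545 so it hasn't slipped in the grip, and the neck is just above the plug face. I'll push it home.

>>> servo_tool([
  [0, 0, 0, 0.2, 0, 0.5, 0],
  [0, 0, 0, 0.2, 0, -1.0, 0],
  [0, 0, 0, 0.1, 0, 0.5, 0],
  [0, 0, 0, 0.1, 0, 0, 0],
  [0, 0, 0, 0, 0, 0, 0],
])

```text
clock: 9.9
position: [538.3, -255.6, 111.6]
ee_rot: [0.744, -0.668, -0.0, 0.0]
contact_force: [-1.6, 2.0, 8.5]
gripper_width: 9.6
```

>>> servo_tool([
  [0, 0, 0, 0.1, 0, 0.4, 0],
  [0, 0, 0, 0.1, 0, -0.8, 0],
  [0, 0, 0, 0, 0, 0.4, 0],
  [0, 0, 0, 0, 0, 0, 0],
])

```text
clock: 10.3
position: [538.3, -255.6, 111.5]
ee_rot: [0.744, -0.668, 0.0, 0.0]
contact_force: [-4.3, 4.6, 16.4]
gripper_width: 9.2
```

```bash
python3 off.py w7; python3 -c "
from h import *
d=dict(np.load('pics/w7.npz'));o=cv2.imread('pics/w7.png');a=save('scene','s2');z=cv2.resize(a['image'][110:170,180:280],(500,300),interpolation=cv2.INTER_CUBIC)[...,::-1]
cv2.imwrite('pics/c7.png',np.vstack([o[200:500,100:600],z]))
print(read_state()['wrist_torque'])"
```

```text
[ 538.33 -255.67  111.56] yaw -83.82785592462531 tilt [ 0.01 -0.07] [-4.22  5.35 15.73] 9.518713768988965 10.35
lock expected px [277.38537429 269.75884758] key shoulder px [279.39083398 269.26208768] tip [279.21957113 241.23787902]
lock world est in tool [-0.58 -0.13 16.55]
[1.58825464 1.45545582 0.02591977]
```

View pics/c7.png

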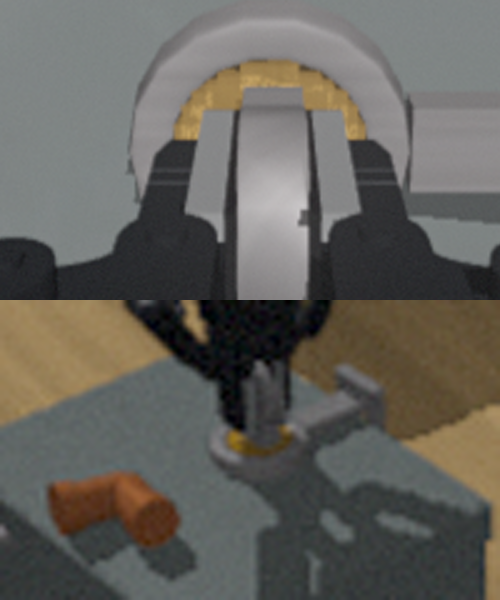

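Crop (10): the neck sits on the brass face. The push meets a hard stop, with force rising from 8 to 16 N for 0.1 mm of travel, at the expected height, so the key is home. I'll ease the side load and start turning.

>>> servo_tool([
  [0, -0.03, 0.03, 0, 0, 0, 0],
  [0, 0, 0, 0, 0, 0, 5],
  [0, 0, 0, 0, 0, 0, 5],
  [0, 0, 0, 0, 0, 0, 5],
  [0, 0, 0, 0, 0, 0, 5],
  [0, 0, 0, 0, 0, 0, 5],
  [0, 0, 0, 0, 0, 0, 5],
  [0, 0, 0, 0, 0, 0, 0],
])

```text
clock: 11.2
position: [538.4, -255.4, 111.5]
ee_rot: [-0.545, 0.838, -0.001, 0.0]
contact_force: [-4.8, 5.1, 15.8]
gripper_width: 9.3
```

```bash
python3 -c "
from h import *
s=read_state();T=R.from_quat(s['ee_rot']);print(s['position'],s['contact_force'],'tool F',T.inv().apply(s['contact_force']),s['wrist_torque'],np.degrees(2*np.arctan2(s['ee_rot'][1],s['ee_rot'][0])),T.as_matrix()[:,2],s['gripper_width'],s['clock'])"
```

```text
[ 538.39843228 -255.44992882  111.53468256] [-4.78359376  5.09781959 15.84430441] tool F [ -2.7111086    6.41402404 -15.85631426] [1.46613851 1.18449391 0.0049798 ] 246.09768574502448 [ 0.00114413 -0.00128688 -0.99999852] 9.305918388520562 11.2
```

>>> servo_tool([
  [0, -0.02, 0.05, 0, 0, 0, 5],
  [0, 0, 0, 0, 0, 0, 6],
  [0, 0, 0, 0, 0, 0, 6],
  [0, 0, 0, 0, 0, 0, 6],
  [0, 0, 0, 0, 0, 0, 6],
  [0, 0, 0, 0, 0, 0, 6],
  [0, 0, 0, 0, 0, 0, 0],
])

```text
clock: 11.9
position: [538.2, -255.2, 111.6]
ee_rot: [-0.268, 0.963, -0.001, 0.001]
contact_force: [-3.9, 3.6, 14.9]
gripper_width: 9.5
```

```bash
cat > st.py <<'E'
from h import *
s=read_state();T=R.from_quat(s['ee_rot']);print(s['position'],s['contact_force'],'tool F',T.inv().apply(s['contact_force']),s['wrist_torque'],(np.degrees(2*np.arctan2(s['ee_rot'][1],s['ee_rot'][0])))%360-360,T.as_matrix()[:,2],s['gripper_width'],s['clock'],s['joints'])
E
python3 st.py
```

```text
[ 538.19324816 -255.22109778  111.55349333] [-3.86511928  3.64127287 14.8894774 ] tool F [  1.42250054   5.08258609 -14.90095176] [ 1.29024676  1.10307693 -0.00444015] -148.91345267836383 [ 0.00151748 -0.00155005 -0.99999765] 9.54888923282085 11.9 [-0.17056714  0.45598099 -0.23784575  0.00165431 -0.87521169 -0.85872561]
```

>>> servo_tool([
  [0, 0, 0.03, 0, 0, 0, 5],
  [0, 0, 0, 0, 0, 0, 6],
  [0, 0, 0, 0, 0, 0, 6],
  [0, 0, 0, 0, 0, 0, 5],
  [0, 0, 0, 0, 0, 0, 4],
  [0, 0, 0, 0, 0, 0, 0],
])

```text
clock: 12.5
position: [538.1, -254.8, 111.5]
ee_rot: [-0.045, 0.999, -0.001, 0.001]
contact_force: [-2.8, 5.6, 14.6]
gripper_width: 9.4
```

```bash
python3 st.py
```

```text
[ 538.05606549 -254.84738297  111.54482179] [-2.83677481  5.57242266 14.56465832] tool F [  2.30660298   5.78142709 -14.57680147] [1.45810755 1.10337484 0.0242598 ] -174.86891269501484 [ 0.00153423 -0.00140377 -0.99999784] 9.357485914829118 12.5 [-0.17003847  0.45559792 -0.23847705  0.00146432 -0.87497223 -1.31214116]
```

>>> servo_tool([
  [0, 0, 0, 0, 0, 0, 3],
  [0, 0, 0, 0, 0, 0, 2],
  [0, 0, 0, 0, 0, 0, 0],
  [0, 0, 0, 0, 0, 0, 0],
])

```text
clock: 12.9
position: [538.2, -254.7, 111.6]
ee_rot: [-0.002, 1.0, -0.001, 0.001]
contact_force: [-4.4, 5.9, 15.3]
gripper_width: 9.2
```

```bash
python3 st.py
python3 - <<'E'
from h import *
a=save("scene","s3");b=save("top","t3");d=save("wrist","w8")
b0=dict(np.load('pics/t0.npz'))["image"]; a0=dict(np.load('pics/s2.npz'))["image"]
z=lambda im,x0,y0,x1,y1,w,h:cv2.resize(im[y0:y1,x0:x1],(w,h),interpolation=cv2.INTER_CUBIC)
top=np.hstack([z(a0,190,110,270,170,400,300),z(a["image"],190,110,270,170,400,300)])
bot=np.hstack([z(b["image"],400,200,480,280,300,300),z(d["image"],140,130,420,370,350,300),np.zeros((300,150,3),np.uint8)])
cv2.imwrite('pics/c8.png',np.vstack([top,bot])[...,::-1])
E
```

```text
[ 538.15580162 -254.68552263  111.55244015] [-4.42226968  5.8654948  15.30367575] tool F [  4.3731681    5.86250492 -15.31892381] [1.69690401 1.04899946 0.25721649] -179.7629693126003 [ 0.00162534 -0.00138013 -0.99999773] 9.159033251754183 12.9 [-0.16974993  0.45558941 -0.23844988  0.00141463 -0.87492239 -1.39781529]
```

View pics/c8.png

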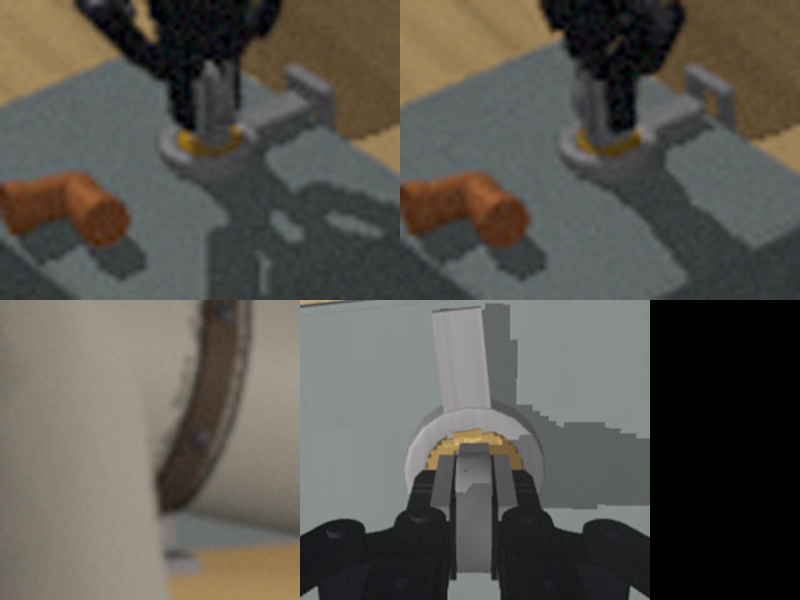

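Crop (11): the bolt has left the keeper slot, and the bow has turned with the gripper. The torque rose to 0.26 N m, which is the stop. I'll do one short hold to check it stays, then hand in.

>>> servo_tool([
  [0, 0, 0, 0, 0, 0, 0],
  [0, 0, 0, 0, 0, 0, 0],
  [0, 0, 0, 0, 0, 0, 0],
  [0, 0, 0, 0, 0, 0, 0],
])

```text
clock: 13.45
position: [538.2, -254.7, 111.5]
ee_rot: [-0.002, 1.0, -0.001, 0.001]
contact_force: [-3.2, 4.7, 14.8]
gripper_width: 9.3
```

```bash
python3 st.py; python3 -c "
from bench import *
print(job_done())"
```

```text
[ 538.17942236 -254.68919312  111.53361235] [-3.15251728  4.69702302 14.78647459] tool F [  3.10935452   4.68964879 -14.79795019] [1.66571909 1.05160861 0.26615945] -179.76429698918005 [ 0.0016155  -0.00136593 -0.99999776] 9.297946792739532 13.45 [-0.16975545  0.4556509  -0.23839319  0.00139853 -0.87492967 -1.39782264]
the job is handed in; nothing more can be done
None
```

I took the steel key from its pocket, worked it past both pins until it was home in the lock, and turned it about 96° clockwise, including the play. I handed the job in at 13.5 s with the key still gripped, pressed down and held turned. No verdict was reported.

- **Key home:** it met a hard stop at tool height 111.5 mm, against 111.7 mm expected. It was still pressed down with about 15 N at the end.
- **Turned to the stop:** torque about the vertical rose to about 0.26 N m and stayed there over the last 0.4 s hold. I judged the plug angle from this and the turn, as I had no direct reading of it.
- **Bolt:** the scene picture shows it drawn out of its keeper. I did not measure how far in millimetres.
- **Grip:** the fingers stood at 9.3 mm and nothing moved in the final hold.
- **Other objects:** the other tools were still standing when last seen, just after the key was lifted out. The pipe elbow looked unmoved at the end. I took no last look at the rest of the bench.

**Disagreements:** a side force of about 6 N and wrist moments of about 1.0 to 1.7 N m remained on the tool to the end. My measurements of the key and lock positions differed by 1 to 2 mm between views, which the slot's chamfer and play absorbed.

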